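# Offer the bronze token at the incense counter

## Robot

A 7-joint arm with a two-finger parallel gripper is mounted at the origin on the work surface. World frame = base frame: x ahead of the robot, y to its left, z up, the work surface at z = 0. Lengths are in m, angles in rad, forces in N, time in s.
With the tool pointing down it reaches from about 0.4 to 0.9 m from the base axis. Payload 5.5 kg.
Tool frame: the origin (TCP) lies on the mounting face of the last link; the fingertips stand 173 mm ahead of it and the grasp point (between the pads) lies 155 mm ahead of it; z points along the fingers, y is the line along which they close (so a half turn about z gives the same grasp; the last joint's range is limited). The gripper opens to 85 mm and grips with 20 to 120 N. Pads are 22 mm wide; open, the fingers measure 114 mm over their backs; the gripper's body (76 mm by 85 mm) begins 54 mm behind the grasp point. The pads swing forward as they close: fully open they stand 13 mm farther back than shut.
Start: joints at [-1.086, 0.501, -0.427, 1.55, 0.221, 1.138, -0.21], TCP at [0.143, 0.634, 0.405] pointing down, gripper open.
Joint ranges: [-2.88, 2.88], [-0.31, 2.03], [-1.54, 1.56], [0.2, 2.42], [-1.41, 4.55], [0.19, 2.02], [-2.57, 2.57]. Speed limits (rad/s): [2.57, 2.57, 3.14, 3.14, 3.14, 3.14, 3.14].

## Interface

Orientations are given as a unit quaternion [x, y, z, w].
In Python, from station import bot gives the robot as it stands.
- The arm moves only by the tool step_arm, never from a script. Its argument "series" is a list of rows, each a list of 7 numbers: the opening, from -1 (shut) to 1 (fully open), then the shift along the tool's x, y, z each as a share of 0.03 m, from -1 to 1, then the turn, a rotation vector about the tool's x, y, z each as a share of 5 degrees, from -1 to 1. A call has 1 to 12 rows; each row shifts and turns the commanded pose from where the row before left it, along the tool's axes as they then stand; what a row does not reach is not made up. A row lasts 1/8 s, in which the tool goes at most 62.5 mm and 10.7 degrees, less where a joint would pass 70% of its speed; a pose out of reach is approached as far as the arm can. A call with a number of a shift or a turn outside -1 to 1 is refused whole. A call with a gripper value outside its range is refused whole. The fingers move at their own pace and stop on an object; "force" is the grip in N (left out, the last holds). Time passes only in rows, so rows that do not move let the fingers close. It gives the time, the measured TCP pose, the force, the opening and the grip force at its end, in the units of the state.
- bot.state(): the state, without advancing time (a new reading comes with each control period).
- bot.snapshot(name): name is "scene" or "top"; returns a dict with "pixels" (420x560x3 uint8, red, green, blue), "intrinsics" (3x3 intrinsics, pixels), "rvec" (rotation vector, rad) and "tvec" (3), from world to camera coordinates, as OpenCV has them. Camera axes: x right, y down, z forward; pixel columns grow to the right and rows downward; lengths in m; the calibration is good to about 2 mm. A picture is of the moment at which its call begins. There is no depth.
- bot.job_done(): hands the job in; it is judged then, once.
The state is a dict: "time": time; "joint_positions": joint angles; "joint_vel": joint speeds; "tau": joint torques, N m; "tool_pos": TCP position; "tcp_rot": TCP orientation; "force": force on the tool from outside, world axes, zero at the start; "wrist_torque": the same for the moment, N m; "grip_width": opening from 0.0 (shut) to 1.0 (fully open); "grasp_force": force on a finger pad.
Only numpy, scipy, OpenCV 4.12 (cv2) and the standard library are available. Lean on these libraries where they do the work, as an engineer would, in place of code of your own. Each camera call takes 0.05 s, during which the arm holds its last target. There are 200 camera calls.

## Task

Slide the lid of the sloping teak token box up along its tracks, towards you, until it comes free, and lay it gently flat on the counter with its grip bar upwards. Then lift the bronze token out of the box and drop it through the tin funnel into the collection drawer. Keep the drawer shut, and leave the candle holder, the clay cup and the elephant standing where they are.

Things in the scene. Friction and masses are not known exactly. Their poses are not given: they have to be found in the camera images.
- tokenbox: Teak token box fixed on a rest sloping 30 deg down to the visitors, away from the robot; outside 140 x 84 x 76 mm (its x, y, z). Origin: centre of its underside. Its x points up the slope, towards the robot (the way the lid slides out), y level across the slope, z square out of the box, leaning away from the robot. Side and end walls 10 mm, floor 8 mm thick; inside 120 x 64 mm, 54 mm deep
- track_end (a point): Middle of the upper end of the lid tracks, at the level on which the lid rides: x = +70, z = +62 mm from the box's origin, axes of the box. Grooves in both side walls, 8.5 mm high, 6.5 mm deep, roofed by lips 64 mm apart that rise 14 mm above this level. The 76 mm high lower end wall stops the lid; the upper end wall (61 mm) lets it pass over. From shut the lid is free after 130 mm
- lid_grip (a point): Centre of the lid's grip bar, 15 mm above the lid's underside. Lid: loose dark teak board 130 (its x) x 74 (y) x 6 mm, 70 g, play 1.5 mm each side and 2.5 mm above. Bar: lighter brown, on the middle of the lid, 12 (x) x 44 (y) x 18 mm high, pinched across its 12 mm. Starts shut; may slide back if let go half-way. Axes as the box's at the start; z is up when it lies bar upwards
- token_center (a point): Centre of the loose bronze token, a disc 44 mm in diameter, 8 mm thick, 95 g. Under the lid it stands on edge square to the sloping floor, its own x (through its faces) up the slope, 22 mm above the inner floor, up to 8 mm to either side of the middle. Its upper 26 mm stand free above the two ribs that hold it
- token_rack (a point): Middle of the token's place on the box's inner floor (x = +25, z = +8 mm from the box's origin, axes of the box): between two ribs across the floor, 18 mm high, 4 to 5 mm thick and 10 mm apart, that keep the token upright. 25 mm are free between the upper rib and the upper end wall, 76 mm below the lower rib
- funnel_mouth (a point): Centre of the mouth of the tin funnel, level with its rim, 165 mm above the counter. Mouth 110 mm across inside, cone 52 mm deep narrowing to a neck of 54 mm bore that ends inside the chest; the token passes through in any posture
- chest: Collection chest of green tile, fixed, 180 x 180 x 120 mm high, origin at the centre of its underside on the counter, z up, the drawer's front faces its own -x (the robot's side). The funnel stands in the brass-rimmed hole in the middle of its top
- drawer (a joint): Collection drawer in the chest, under the funnel, brass knob in front: 0 is shut, positive is pulled out towards the robot (m, up to 0.11); it slides stiffly
- candle_holder: Loose gilded tin candle holder with a yellow candle, 72 mm across the foot, 124 mm high; origin at the centre of its underside, z up
- votive_cup: Loose red clay cup, 72 mm across, 62 mm high; origin at the centre of its underside, z up
- elephant: Loose carved teak elephant with a red and gilt saddle cloth, on a plinth 100 x 56 mm, about 100 mm high; origin at the centre of its underside, z up

How it is judged:
On the way, in this order (a step that is already met when the one before it is completed fails the run):
1. the lid is off the box and lies flat on the counter, bar upwards, let go (height (world z) of lid_grip below 0.021 m and angle between lid_grip's own z axis and vertical below 0.1 rad and contact force between lid and the fingers below 0.1 N), for 0.2 s.
2. the token is lifted clear of the box (z of token_center in the frame of tokenbox above 0.1 m), for 0.1 s.
At the end, for the whole second after the job is handed in: The token lies inside the shut collection drawer (drawer less than 10 mm open); the lid lies flat on the counter, bar upwards (grip point lower than 21 mm, within 0.1 rad of level); nothing is held, the candle holder, cup and elephant stand within 20 mm of where they stood (z of token_center in the frame of chest below 0.07 m and x of token_center in the frame of chest between -0.08 and 0.085 m and y of token_center in the frame of chest between -0.08 and 0.08 m and value of joint drawer below 0.01 m and height (world z) of lid_grip below 0.021 m and angle between lid_grip's own z axis and vertical below 0.1 rad and distance of each of candle_holder, votive_cup, elephant from where it was at the start of the episode below 0.02 m); the robot touches nothing.
It fails at once if the candle holder is shifted by more than 20 mm or tipped (distance of candle_holder from where it was at the start of the episode above 0.02 m or angle between candle_holder's own z axis and vertical above 0.25 rad).
It fails at once if the clay cup is shifted by more than 20 mm or tipped (distance of votive_cup from where it was at the start of the episode above 0.02 m or angle between votive_cup's own z axis and vertical above 0.25 rad).
It fails at once if the elephant is shifted by more than 20 mm or tipped (distance of elephant from where it was at the start of the episode above 0.02 m or angle between elephant's own z axis and vertical above 0.25 rad).
It fails at once if the drawer is pulled open by more than 15 mm (value of joint drawer above 0.015 m).
It fails at once if the lid is dropped from more than about 40 mm instead of being laid down (linear speed of lid above 0.9 m/s and contact force between lid and the fingers below 0.05 N).
It also fails if it takes over 61 s, if anything falls off the work surface, if the arm or the gripper's body presses on something with over 40 N, if the wrist force passes 120 N, or if a joint passes its speed limit or range.

## Working session

There is one attempt and no reset: what is moved stays moved. The work goes in short steps, Python scripts to look and compute and a tool call to move; the robot and the scene stay as the last step left them, time stands still between calls to the robot, and variables do not carry over. Pictures are saved under pics/ and viewed, at most 10 in all, crops included, and the job is handed in when it is done.

Besides the shell and the picture viewer there is one more tool, called in YAML: its name, and indented under it one key for each argument. step_arm: Moves the arm, as the interface text tells. Its arguments: {"type":"object","properties":{"series":{"type":"array"},"force":{"type":"number"}},"required":["series"]}

```bash
mkdir -p pics
python3 - <<'E'
from station import bot
import cv2,numpy as np
print(bot.state())
for n in("scene","top"):
    s=bot.snapshot(n); cv2.imwrite(f"pics/{n}0.png",cv2.resize(s["pixels"][:,:,::-1],(800,600),interpolation=cv2.INTER_CUBIC))
    R=cv2.Rodrigues(np.array(s["rvec"],float))[0]; print(n,s["intrinsics"],R.round(3).tolist(),(-R.T@np.array(s["tvec"]).ravel()).round(3))
    np.savez(f"{n}_cal.npz",K=s["intrinsics"],r=s["rvec"],t=s["tvec"])
E
```

```text
{'time': 0.0, 'joint_positions': array([-1.08580744,  0.50185995, -0.42677206,  1.55146999,  0.22078866,
        1.13827444, -0.21030212]), 'joint_vel': array([ 0.00053314, -0.00034789,  0.00204254, -0.0009491 ,  0.00029131,
       -0.00101104, -0.00013013]), 'tau': array([ 6.13747125e-04, -5.69520056e+01, -5.81622228e+00, -2.80932498e+01,
        1.05914078e-02,  1.17586489e-02,  8.81038943e-06]), 'tool_pos': array([0.14296602, 0.63371461, 0.40364141]), 'tcp_rot': array([ 1.10649769e-01,  9.93858978e-01, -9.68847990e-04, -1.44843344e-04]), 'force': array([ 0.0689901 ,  1.13576015, -0.16879263]), 'wrist_torque': array([-0.01747976, -0.06630481,  0.00905092]), 'grasp_force': 0.0, 'grip_width': 1.0016833740473383}
scene [[383.68790464   0.         281.4654044 ]
 [  0.         383.68790464 212.42797459]
 [  0.           0.           1.        ]] [[-0.749, 0.662, -0.016], [0.456, 0.497, -0.738], [-0.481, -0.56, -0.674]] [1.091 0.498 0.751]
top [[533.08039515   0.         271.7744167 ]
 [  0.         533.08039515 217.51965908]
 [  0.           0.           1.        ]] [[-0.013, -1.0, 0.004], [-0.999, 0.013, -0.05], [0.05, -0.005, -0.999]] [0.572 0.002 1.332]
```

View pics/scene0.png

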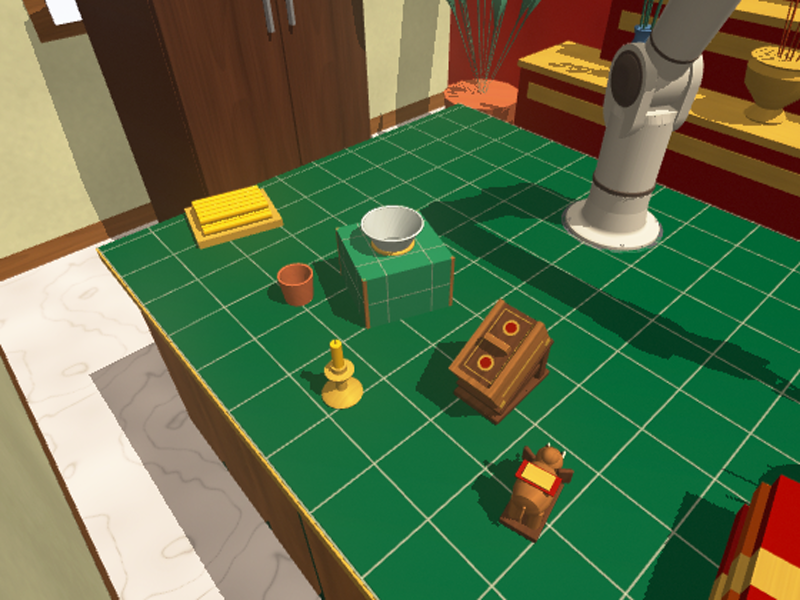

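View pics/top0.png

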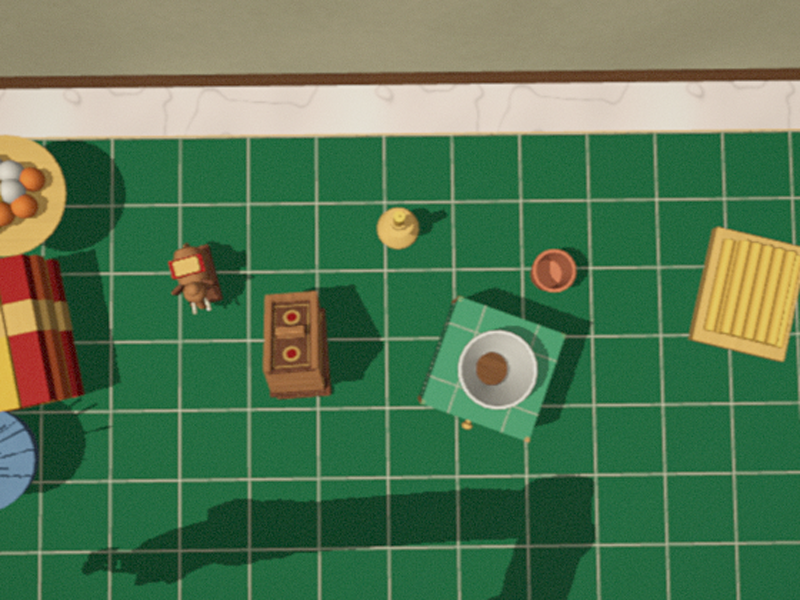

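The scene view shows the box around (500,360), the funnel at (392,228) and the candle at (342,375). In the top view the box is at (295,345), the funnel mouth at (498,370), the candle at (398,228), the cup at (554,270) and the elephant at (195,275). Next, an enlarged look at the box.

Run:
```python
from station import bot
import cv2,numpy as np
t=bot.snapshot("top")["pixels"][:,:,::-1]; s=bot.snapshot("scene")["pixels"][:,:,::-1]
a=t[195:285,175:240]; b=s[200:300,305:395]
A=cv2.resize(a,None,fx=6,fy=6,interpolation=cv2.INTER_CUBIC)  #390x540
B=cv2.resize(b,(405,450),interpolation=cv2.INTER_CUBIC) # 4.5x
o=np.zeros((545,800,3),np.uint8); o[:540,:390]=A; o[:450,395:800]=B
cv2.imwrite("pics/crop.png",o)
```

```text
(no output)
```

View pics/crop.png

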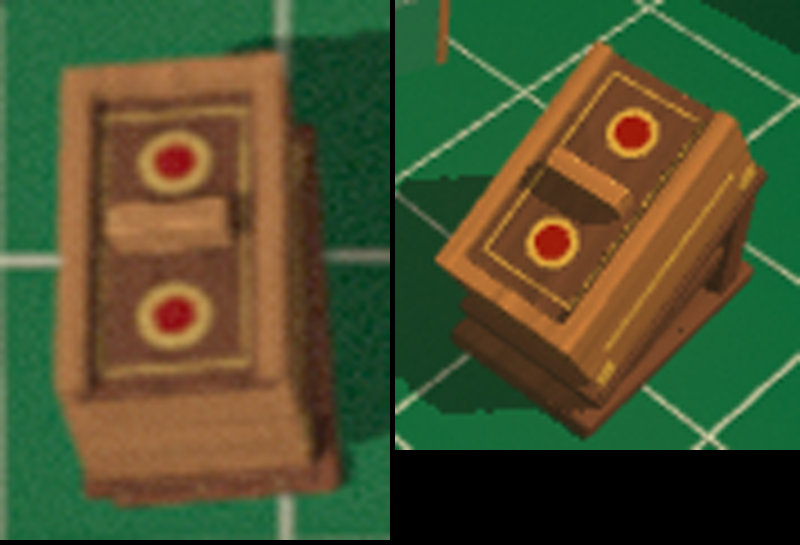

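```bash
cat > h.py <<'E'
import numpy as np,cv2
from scipy.optimize import least_squares
from scipy.spatial.transform import Rotation as Ro
C={n:np.load(n+"_cal.npz") for n in("top","scene")}
def proj(n,P):
    c=C[n]; return cv2.projectPoints(np.atleast_2d(P).astype(float),c["r"],c["t"],c["K"],None)[0][:,0]
def at_z(n,uv,z):
    c=C[n]; R=cv2.Rodrigues(c["r"])[0]; o=-R.T@c["t"].ravel()
    d=R.T@np.linalg.inv(c["K"])@np.array([*uv,1.]); return o+d*(z-o[2])/d[2]
def boxR(psi):
    a=np.pi/6; x=np.array([np.cos(psi)*np.cos(a),np.sin(psi)*np.cos(a),np.sin(a)])
    y=np.cross([0,0,1],x); y/=np.linalg.norm(y); return np.c_[x,y,np.cross(x,y)]
E
python3 - <<'E'
from h import *
M=np.array([[-70,-42,76],[-70,42,76],[70,-42,76],[70,42,76]])/1e3
T=np.array([[63,68],[283,56],[57,391],[291,381]])/6+[175,195]
S=(np.array([[572,357],[437,260],[735,113],[602,42]])-[395,0])/4.5+[305,200]
def f(p):
    P=M@boxR(p[3]).T+p[:3]
    return np.r_[(proj("top",P)-T).ravel(),(proj("scene",P)-S).ravel()]
r=least_squares(f,[.6,.1,.08,np.pi]); p=r.x; print(p.round(4),r.fun.round(1))
R=boxR(p[3]); 
for n,v in dict(track_end=[70,0,62],grip=[5,0,77],rack=[25,0,8],token=[25,0,30]).items(): print(n,(R@np.array(v)/1e3+p[:3]).round(4))
print(R.round(4).tolist()); np.save("box.npy",p)
g=.7
print("funnel",at_z("top",np.array([498,370])*g,.165),at_z("scene",np.array([392,228])*g,.165))
for n,uv,z in(("candle",(398,228),.02),("cup",(554,270),.06),("eleph",(195,278),.05),("knob",(467,425),.06)): print(n,at_z("top",np.array(uv)*g,z).round(3))
E
```

```text
[0.5644 0.1479 0.0588 3.2071] [ 0.3  1.1 -0.5  0.3  0.2  0.1 -0.6 -1.2 -0.5 -0.9 -0.1 -0.1  0.7  1.4
 -0.7 -0.6]
track_end [0.5349 0.1459 0.1475]
grip [0.5985 0.1501 0.128 ]
rack [0.5468 0.1467 0.0782]
token [0.5578 0.1474 0.0973]
[[-0.8642, 0.0654, 0.4989], [-0.0567, -0.9979, 0.0327], [0.5, 0.0, 0.866]]
funnel [ 0.53738706 -0.17041537  0.165     ] [ 0.54899052 -0.15774227  0.165     ]
candle [ 0.781 -0.023  0.02 ]
cup [ 0.7   -0.283  0.06 ]
eleph [0.695 0.321 0.05 ]
knob [ 0.444 -0.133  0.06 ]
```

```bash
cat >> h.py <<'E'
p_=np.load("box.npy"); BR=boxR(p_[3]); BO=p_[:3]
GR=Ro.from_matrix(np.c_[-BR[:,1],-BR[:,0],-BR[:,2]])   # tool square on the box, closing along box x
B=lambda v:BO+BR@(np.array(v)/1e3)
def rows(tp,tR,op,vmax=1.,wmax=1.,now=None):
    """rows (tool axes, shares) from the measured pose to TCP tp, rotation tR"""
    if now is None:
        from station import bot
        s=bot.state(); now=(np.array(s["tool_pos"]),Ro.from_quat(s["tcp_rot"]))
    p,R=now; d=R.inv().apply(tp-p)
    n=int(np.ceil(max(np.linalg.norm(tp-p)/(.03*vmax),np.abs((R.inv()*tR).as_rotvec(degrees=True)).max()/(5*wmax),1)))
    for k in range(n):
        w=(R.inv()*tR).as_rotvec(degrees=True)/(n-k)/5; d=R.inv().apply(tp-p)/(n-k)/.03
        d=d.round(2);w=w.round(2)
        print([op,*(d+0.).tolist(),*(w+0.).tolist()],end=",\n" if k%12==11 else ",")
        p=p+R.apply(d*.03); R=R*Ro.from_rotvec(w*5,degrees=True)
    print("\n n",n,p.round(4)); return p,R
E
python3 - <<'E'
from h import *
rows(B([5,0,77+250]),GR,0.2)
E
```

```text
[0.2, -0.86, -0.43, 0.08, 0.2, 0.15, 0.55],[0.2, -0.88, -0.39, 0.07, 0.2, 0.15, 0.55],[0.2, -0.9, -0.34, 0.07, 0.2, 0.15, 0.55],[0.2, -0.92, -0.3, 0.06, 0.2, 0.15, 0.55],[0.2, -0.93, -0.25, 0.05, 0.2, 0.15, 0.55],[0.2, -0.94, -0.21, 0.05, 0.2, 0.15, 0.55],[0.2, -0.95, -0.16, 0.04, 0.2, 0.15, 0.55],[0.2, -0.96, -0.12, 0.03, 0.2, 0.15, 0.55],[0.2, -0.96, -0.07, 0.01, 0.2, 0.15, 0.55],[0.2, -0.96, -0.02, 0.0, 0.2, 0.15, 0.55],[0.2, -0.96, 0.02, -0.01, 0.2, 0.15, 0.55],[0.2, -0.96, 0.07, -0.02, 0.2, 0.15, 0.55],
[0.2, -0.96, 0.11, -0.04, 0.19, 0.15, 0.55],[0.2, -0.95, 0.16, -0.05, 0.19, 0.15, 0.55],[0.2, -0.94, 0.2, -0.07, 0.2, 0.15, 0.55],[0.2, -0.93, 0.25, -0.08, 0.19, 0.15, 0.55],[0.2, -0.92, 0.29, -0.1, 0.2, 0.15, 0.55],[0.2, -0.9, 0.33, -0.12, 0.19, 0.15, 0.56],[0.2, -0.88, 0.37, -0.13, 0.2, 0.15, 0.55],[0.2, -0.86, 0.41, -0.15, 0.19, 0.15, 0.56],[0.2, -0.83, 0.45, -0.17, 0.19, 0.15, 0.55],[0.2, -0.81, 0.49, -0.19, 0.2, 0.15, 0.56],[0.2, -0.78, 0.53, -0.21, 0.19, 0.15, 0.55],[0.2, -0.76, 0.56, -0.23, 0.2, 0.14, 0.56],
[0.2, -0.72, 0.59, -0.25, 0.19, 0.15, 0.55],[0.2, -0.69, 0.62, -0.26, 0.2, 0.14, 0.56],
 n 26 [0.7232 0.1584 0.3444]
```

step_arm:
  series:
    - [0.2,-0.86,-0.43,0.08,0.2,0.15,0.55]
    - [0.2,-0.88,-0.39,0.07,0.2,0.15,0.55]
    - [0.2,-0.9,-0.34,0.07,0.2,0.15,0.55]
    - [0.2,-0.92,-0.3,0.06,0.2,0.15,0.55]
    - [0.2,-0.93,-0.25,0.05,0.2,0.15,0.55]
    - [0.2,-0.94,-0.21,0.05,0.2,0.15,0.55]
    - [0.2,-0.95,-0.16,0.04,0.2,0.15,0.55]
    - [0.2,-0.96,-0.12,0.03,0.2,0.15,0.55]
    - [0.2,-0.96,-0.07,0.01,0.2,0.15,0.55]
    - [0.2,-0.96,-0.02,0,0.2,0.15,0.55]
    - [0.2,-0.96,0.02,-0.01,0.2,0.15,0.55]
    - [0.2,-0.96,0.07,-0.02,0.2,0.15,0.55]
  force: 40

```text
time: 1.7
tool_pos: [0.4121, 0.4137, 0.3768]
tcp_rot: [0.388, 0.913, -0.094, -0.089]
force: [1.0, 0.9, 0.7]
grip_width: 0.602
grasp_force: 0.0
```

step_arm:
  series:
    - [0.2,-0.96,0.11,-0.04,0.19,0.15,0.55]
    - [0.2,-0.95,0.16,-0.05,0.19,0.15,0.55]
    - [0.2,-0.94,0.2,-0.07,0.2,0.15,0.55]
    - [0.2,-0.93,0.25,-0.08,0.19,0.15,0.55]
    - [0.2,-0.92,0.29,-0.1,0.2,0.15,0.55]
    - [0.2,-0.9,0.33,-0.12,0.19,0.15,0.56]
    - [0.2,-0.88,0.37,-0.13,0.2,0.15,0.55]
    - [0.2,-0.86,0.41,-0.15,0.19,0.15,0.56]
    - [0.2,-0.83,0.45,-0.17,0.19,0.15,0.55]
    - [0.2,-0.81,0.49,-0.19,0.2,0.15,0.56]
    - [0.2,-0.78,0.53,-0.21,0.19,0.15,0.55]
    - [0.2,-0.76,0.56,-0.23,0.2,0.14,0.56]

```text
time: 3.2
tool_pos: [0.6798, 0.1937, 0.349]
tcp_rot: [0.627, 0.74, -0.176, -0.166]
force: [0.2, -0.5, -0.7]
grip_width: 0.604
grasp_force: 0.0
```

step_arm:
  series:
    - [0.2,-0.72,0.59,-0.25,0.19,0.15,0.55]
    - [0.2,-0.69,0.62,-0.26,0.2,0.14,0.56]
    - [0.2,0,0,0,0,0,0]

```text
time: 3.58
tool_pos: [0.7249, 0.1548, 0.3431]
tcp_rot: [0.662, 0.703, -0.189, -0.177]
force: [0.6, 0.6, 0.9]
grip_width: 0.596
grasp_force: 0.0
```

Run:
```python
from h import *
from station import bot
s=bot.state();print(s["joint_positions"].round(2),s["grip_width"],BR.T@(s["tool_pos"]-BO))
a=bot.snapshot("top")["pixels"][:,:,::-1]; b=bot.snapshot("scene")["pixels"][:,:,::-1]
A=cv2.resize(a[150:330,120:280],(400,450),interpolation=cv2.INTER_CUBIC);Bi=cv2.resize(b[130:330,270:450],(400,444),interpolation=cv2.INTER_CUBIC)
o=np.zeros((450,800,3),np.uint8);o[:,:400]=A;o[:444,400:]=Bi;cv2.imwrite("pics/above.png",o)
rows(B([5,0,77+168]),GR,0.2,vmax=.5)
```

```text
[-0.24  0.88  0.02  1.04 -0.1   1.74 -0.15] 0.5958200884179294 [0.00306869 0.00357767 0.32646489]
[0.2, 0.0, 0.0, 0.45, 0.0, 0.0, 0.0],[0.2, 0.0, 0.0, 0.45, 0.0, 0.0, 0.0],[0.2, 0.0, 0.0, 0.45, 0.0, 0.0, 0.0],[0.2, 0.0, 0.0, 0.46, 0.0, -0.01, 0.0],[0.2, 0.0, 0.0, 0.45, -0.01, 0.0, 0.0],[0.2, 0.0, -0.01, 0.46, 0.0, -0.01, 0.0],
 n 6 [0.6823 0.1557 0.2735]
```

View pics/above.png

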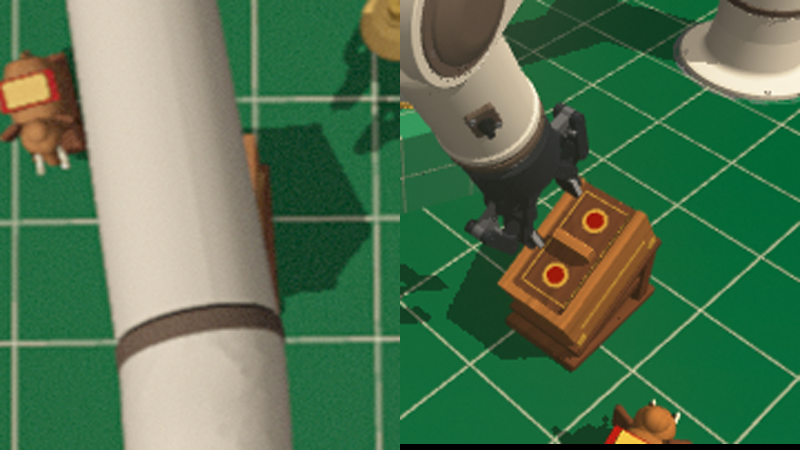

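The gripper straddles the bar: the bar is at (573,250) and the fingertips at (570,188) and (537,240). I'll go down and close.

step_arm:
  series:
    - [0.2,0,0,0.45,0,0,0]
    - [0.2,0,0,0.45,0,0,0]
    - [0.2,0,0,0.45,0,0,0]
    - [0.2,0,0,0.46,0,0,0]
    - [0.2,0,0,0.45,0,0,0]
    - [0.2,0,0,0.46,0,0,0]
    - [0.2,0,0,0,0,0,0]

```text
time: 4.55
tool_pos: [0.6816, 0.1559, 0.2726]
tcp_rot: [0.66, 0.705, -0.19, -0.178]
force: [0.3, 0.6, 0.5]
grip_width: 0.604
grasp_force: 0.0
```

step_arm:
  series:
    - [-0.3,0,0,0,0,0,0]
    - [-0.6,0,0,0,0,0,0]
    - [-1,0,0,0,0,0,0]
    - [-1,0,0,0,0,0,0]
    - [-1,0,0,0,0,0,0]
    - [-1,0,0,0,0,0,0]

```text
time: 5.3
tool_pos: [0.683, 0.156, 0.2748]
tcp_rot: [0.66, 0.705, -0.188, -0.177]
force: [3.3, -0.5, 3.8]
grip_width: 0.124
grasp_force: 42.6
```

Run:
```python
from h import *
from station import bot
s=bot.state();x=BR.T@(s["tool_pos"]-BO);print(x.round(4),s["grip_width"],s["grasp_force"],s["force"])
t=BO+BR@(x+[.137,0,.0]); a=rows(t,GR,-1,vmax=.5)
```

```text
[ 0.005  -0.0004  0.2465] 0.12435772262419366 42.575803399086 [ 3.33945734 -0.49098707  3.80307241]
[-1, 0.0, -0.46, 0.0, 0.0, 0.0, 0.0],[-1, 0.0, -0.46, 0.0, 0.0, 0.0, 0.0],[-1, 0.0, -0.46, 0.0, 0.0, 0.0, 0.0],[-1, 0.0, -0.46, 0.0, 0.0, 0.0, 0.0],[-1, 0.0, -0.45, 0.0, 0.0, 0.0, 0.0],[-1, 0.0, -0.46, 0.0, 0.0, 0.0, 0.0],[-1, 0.0, -0.45, 0.0, 0.01, 0.0, 0.0],[-1, 0.0, -0.46, 0.0, 0.0, 0.0, 0.0],[-1, 0.0, -0.45, 0.0, 0.01, -0.01, 0.0],[-1, 0.0, -0.46, -0.01, 0.0, 0.0, 0.0],
 n 10 [0.5646 0.1482 0.3434]
```

step_arm:
  series:
    - [-1,0,-0.2,-0.04,0,0,0]
    - [-1,0,-0.46,0,0,0,0]
    - [-1,0,-0.46,0,0,0,0]
    - [-1,0,-0.46,0,0,0,0]

```text
time: 5.8
tool_pos: [0.6412, 0.1534, 0.2989]
tcp_rot: [0.66, 0.705, -0.189, -0.177]
force: [2.1, 0.5, 1.3]
grip_width: 0.128
grasp_force: 42.0
```

Run:
```python
from h import *
from station import bot
s=bot.state();x=BR.T@(s["tool_pos"]-BO);print(x.round(4),s["grip_width"],s["grasp_force"],BR.T@s["force"],s["wrist_torque"])
```

```text
[ 0.0534 -0.0005  0.2464] 0.12750007988090858 42.010048627853394 [-1.15249983 -0.36331472  2.18534016] [ 0.05214681 -0.95825862 -0.04785544]
```

step_arm:
  series:
    - [-1,0,-0.46,0,0,0,0]
    - [-1,0,-0.46,0,0,0,0]
    - [-1,0,-0.46,0,0,0,0]
    - [-1,0,-0.46,0,0,0,0]
    - [-1,0,-0.46,0,0,0,0]
    - [-1,0,-0.46,0,0,0,0]
    - [-1,0,-0.46,0,0,0,0]
    - [-1,0,-0.1,0,0,0,0]

```text
time: 6.8
tool_pos: [0.5554, 0.1478, 0.3493]
tcp_rot: [0.66, 0.705, -0.188, -0.177]
force: [-0.4, 0.8, -1.0]
grip_width: 0.131
grasp_force: 41.7
```

Run:
```python
from h import *
from station import bot
s=bot.state();x=BR.T@(s["tool_pos"]-BO);print(x.round(4),s["grip_width"],s["grasp_force"],BR.T@s["force"],s["wrist_torque"])
b=bot.snapshot("scene")["pixels"][:,:,::-1]
cv2.imwrite("pics/slid.png",cv2.resize(b[110:310,270:450],(540,600),interpolation=cv2.INTER_CUBIC))
now=rows(BO+BR@(x+[.03,0,.05]),GR,-1)
down=Ro.from_matrix(np.c_[[0,-1,0],[1,0,0],[0,0,-1]]) * Ro.identity()
print(np.linalg.det(down.as_matrix()))
n2=rows(np.array([.45,.2,.37]),down,-1,now=now)
n3=rows(np.array([.45,.33,.30]),down,-1,now=n2)
```

```text
[ 0.153  -0.0005  0.2471] 0.1305463087378746 41.74442946910858 [-0.22473153 -0.82908478 -1.03154361] [-0.03335011 -0.6323714  -0.02169721]
[-1, 0.0, -0.5, -0.83, 0.0, -0.01, 0.0],[-1, 0.0, -0.5, -0.84, 0.01, 0.0, 0.01],
 n 2 [0.5546 0.1476 0.4076]Traceback (most recent call last):
  File "<stdin>", line 7, in <module>
  File "scipy/spatial/transform/_rotation.pyx", line 1143, in scipy.spatial.transform._rotation.Rotation.from_matrix
ValueError: Non-positive determinant (left-handed or null coordinate frame) in rotation matrix 0: [[ 0.  1.  0.]
 [-1.  0.  0.]
 [ 0.  0. -1.]].
```

View pics/slid.png

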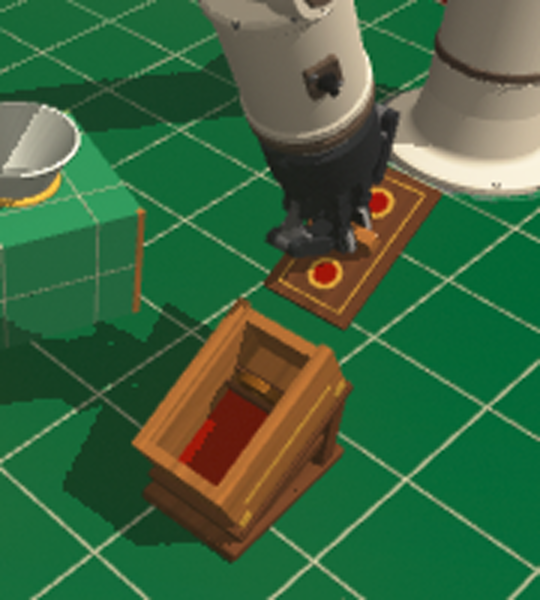

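The lid is free and held level over (350,240). The box is open, and the token's edge shows at (258,383).

```bash
cat >> h.py <<'E'
DOWN=Ro.from_matrix(np.c_[[0.,1,0],[1.,0,0],[0,0,-1.]])
E
python3 - <<'E'
from h import *
from station import bot
now=rows(np.array([.47,.24,.36]),DOWN,-1,wmax=.8)
n3=rows(np.array([.45,.33,.21]),DOWN,-1,vmax=.6,now=now)
E
```

```text
[-1, 0.41, -0.31, 0.13, -0.75, 0.02, 0.09],[-1, 0.4, -0.32, 0.11, -0.75, 0.02, 0.09],[-1, 0.4, -0.33, 0.09, -0.75, 0.02, 0.09],[-1, 0.4, -0.34, 0.06, -0.75, 0.02, 0.09],[-1, 0.4, -0.34, 0.04, -0.75, 0.02, 0.09],[-1, 0.39, -0.35, 0.02, -0.75, 0.03, 0.1],[-1, 0.39, -0.35, 0.0, -0.74, 0.02, 0.09],[-1, 0.39, -0.35, -0.02, -0.75, 0.03, 0.1],
 n 8 [0.4701 0.24   0.36  ]
[-1, 0.3, -0.07, 0.5, 0.0, 0.0, 0.0],[-1, 0.3, -0.07, 0.5, 0.0, 0.0, 0.0],[-1, 0.3, -0.07, 0.5, 0.0, 0.0, 0.0],[-1, 0.3, -0.07, 0.5, 0.0, 0.0, 0.0],[-1, 0.3, -0.07, 0.5, 0.0, 0.0, 0.0],[-1, 0.3, -0.06, 0.5, 0.0, 0.0, 0.0],[-1, 0.3, -0.07, 0.5, 0.0, 0.0, 0.0],[-1, 0.3, -0.06, 0.5, 0.0, 0.0, 0.0],[-1, 0.3, -0.07, 0.5, 0.0, 0.0, 0.0],[-1, 0.3, -0.06, 0.5, 0.0, 0.0, 0.0],
 n 10 [0.45 0.33 0.21]
```

step_arm:
  series:
    - [-1,0.41,-0.31,0.13,-0.75,0.02,0.09]
    - [-1,0.4,-0.32,0.11,-0.75,0.02,0.09]
    - [-1,0.4,-0.33,0.09,-0.75,0.02,0.09]
    - [-1,0.4,-0.34,0.06,-0.75,0.02,0.09]
    - [-1,0.4,-0.34,0.04,-0.75,0.02,0.09]
    - [-1,0.39,-0.35,0.02,-0.75,0.03,0.1]
    - [-1,0.39,-0.35,0,-0.74,0.02,0.09]
    - [-1,0.39,-0.35,-0.02,-0.75,0.03,0.1]

```text
time: 7.85
tool_pos: [0.4705, 0.2403, 0.3592]
tcp_rot: [0.707, 0.707, 0.0, 0.0]
force: [-0.2, -0.7, -0.9]
grip_width: 0.13
grasp_force: 41.7
```

step_arm:
  series:
    - [-1,0.3,-0.07,0.5,0,0,0]
    - [-1,0.3,-0.07,0.5,0,0,0]
    - [-1,0.3,-0.07,0.5,0,0,0]
    - [-1,0.3,-0.07,0.5,0,0,0]
    - [-1,0.3,-0.07,0.5,0,0,0]
    - [-1,0.3,-0.06,0.5,0,0,0]
    - [-1,0.3,-0.07,0.5,0,0,0]
    - [-1,0.3,-0.06,0.5,0,0,0]
    - [-1,0.3,-0.07,0.5,0,0,0]
    - [-1,0.3,-0.06,0.5,0,0,0]
    - [-1,0,0,0,0,0,0]

```text
time: 9.22
tool_pos: [0.4495, 0.3306, 0.2078]
tcp_rot: [0.707, 0.708, -0.001, -0.0]
force: [-0.1, -0.5, -1.0]
grip_width: 0.124
grasp_force: 41.7
```

Run:
```python
from h import *
from station import bot
s=bot.state();print(s["force"],s["grip_width"],s["grasp_force"],Ro.from_quat(s["tcp_rot"]).as_matrix().round(3).tolist())
rows(np.array([.45,.33,.186]),DOWN,-1,vmax=.15)
```

```text
[-0.05978289 -0.51960255 -0.99094222] 0.12386147849636202 41.712854504585266 [[-0.001, 1.0, -0.003], [1.0, 0.001, -0.001], [-0.001, -0.003, -1.0]]
[-1, 0.0, 0.0, 0.15, -0.01, 0.0, 0.0],[-1, -0.01, 0.0, 0.14, -0.01, 0.0, 0.0],[-1, 0.0, 0.01, 0.15, 0.0, 0.0, 0.01],[-1, -0.01, 0.0, 0.14, -0.01, 0.01, 0.0],[-1, 0.0, 0.01, 0.15, 0.0, 0.0, 0.01],
 n 5 [0.4501 0.33   0.1859]
```

step_arm:
  series:
    - [-1,0,0,0.15,0,0,0]
    - [-1,0,0,0.15,0,0,0]
    - [-1,0,0,0.15,0,0,0]
    - [-1,0,0,0.15,0,0,0]
    - [-1,0,0,0.15,0,0,0]
    - [-1,0,0,0,0,0,0]

```text
time: 9.98
tool_pos: [0.4503, 0.3298, 0.1863]
tcp_rot: [0.707, 0.707, -0.001, -0.0]
force: [0.6, 0.8, -1.0]
grip_width: 0.125
grasp_force: 41.7
```

step_arm:
  series:
    - [-1,0,0,0.05,0,0,0]
    - [-1,0,0,0.03,0,0,0]
    - [-1,0,0,0,0,0,0]

```text
time: 10.35
tool_pos: [0.4504, 0.33, 0.1844]
tcp_rot: [0.707, 0.707, -0.0, -0.0]
force: [-0.6, 0.2, -0.1]
grip_width: 0.126
grasp_force: 41.7
```

step_arm:
  series:
    - [-0.6,0,0,0,0,0,0]
    - [-0.3,0,0,0,0,0,0]
    - [0,0,0,0,0,0,0]
    - [0,0,0,-0.3,0,0,0]
    - [0,0,0,-0.6,0,0,0]
    - [-0.5,0,0,-1,0,0,0]
    - [-0.5,0,0,-1,0,0,0]
    - [-0.5,0,0,-1,0,0,0]
    - [-0.5,0,0,-1,0,0,0]

```text
time: 11.48
tool_pos: [0.4505, 0.33, 0.334]
tcp_rot: [0.707, 0.707, 0.001, -0.0]
force: [0.6, -0.2, -0.4]
grip_width: 0.249
grasp_force: 0.0
```

Run:
```python
from h import *
from station import bot
a=bot.snapshot("top")["pixels"][:,:,::-1]; b=bot.snapshot("scene")["pixels"][:,:,::-1]
A=cv2.resize(a[195:285,175:240],(390,540),interpolation=cv2.INTER_CUBIC);Bi=cv2.resize(b[170:300,305:405],(410,533),interpolation=cv2.INTER_CUBIC)
o=np.zeros((540,800,3),np.uint8);o[:,:390]=A;o[:533,390:]=Bi;cv2.imwrite("pics/tok.png",o)
for y in(-8,0,8):
    q=np.array([B([25,y-22,30]),B([25,y,52]),B([25,y+22,30])]); print(y,((proj("top",q)-[175,195])*6).round(0).tolist(),((proj("scene",q)-[305,170])*4.1+[390,0]).round(0).tolist())
```

```text
-8 [[112.0, 343.0], [161.0, 310.0], [226.0, 334.0]] [[650.0, 315.0], [610.0, 282.0], [587.0, 276.0]]
0 [[133.0, 341.0], [182.0, 309.0], [247.0, 332.0]] [[638.0, 308.0], [599.0, 275.0], [575.0, 269.0]]
8 [[153.0, 340.0], [203.0, 307.0], [267.0, 331.0]] [[627.0, 301.0], [587.0, 268.0], [564.0, 262.0]]
```

View pics/tok.png

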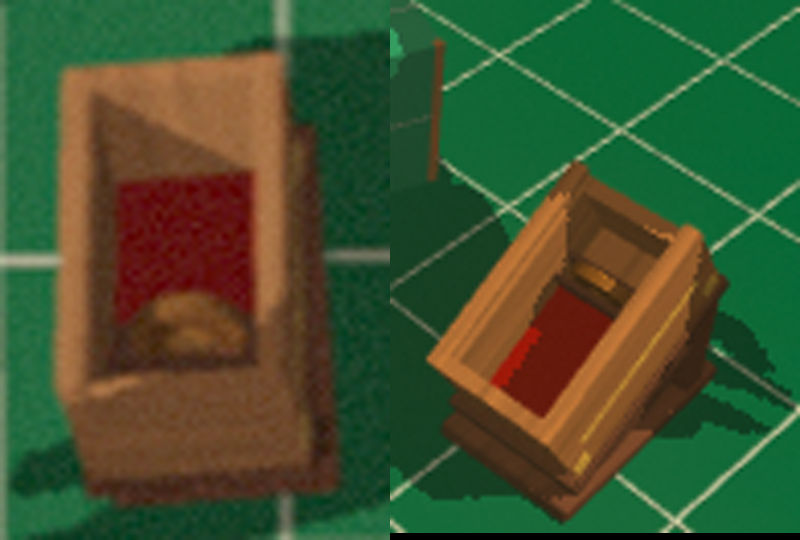

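The lid is out of the way. The token stands in the rack with its top at (185,293) in the top view and (598,270) in the scene view, so y is about 0.

Run:
```python
from h import *
n=rows(B([25,.5,206+90]),GR,-.45)
n=rows(B([25,.5,206]),GR,-.45,vmax=.4,now=n)
```

```text
[-0.45, -0.58, 0.8, 0.03, 0.61, -0.03, -0.07],[-0.45, -0.59, 0.79, -0.01, 0.61, -0.02, -0.07],[-0.45, -0.59, 0.79, -0.05, 0.61, -0.03, -0.07],[-0.45, -0.6, 0.78, -0.09, 0.61, -0.02, -0.07],[-0.45, -0.61, 0.77, -0.13, 0.61, -0.03, -0.07],[-0.45, -0.61, 0.76, -0.17, 0.6, -0.03, -0.07],[-0.45, -0.61, 0.74, -0.21, 0.6, -0.02, -0.08],[-0.45, -0.62, 0.73, -0.24, 0.61, -0.03, -0.07],[-0.45, -0.63, 0.71, -0.28, 0.6, -0.02, -0.08],[-0.45, -0.63, 0.69, -0.32, 0.61, -0.03, -0.07],
 n 10 [0.6904 0.1556 0.3277]
[-0.45, 0.0, 0.0, 0.38, 0.0, 0.0, 0.0],[-0.45, 0.0, 0.0, 0.37, 0.0, 0.0, 0.0],[-0.45, 0.0, 0.0, 0.38, 0.0, 0.0, 0.0],[-0.45, 0.0, 0.0, 0.37, 0.0, 0.0, 0.0],[-0.45, 0.0, 0.0, 0.38, 0.0, 0.0, 0.0],[-0.45, 0.0, 0.0, 0.37, 0.0, 0.0, 0.0],[-0.45, 0.0, 0.0, 0.38, 0.0, 0.0, 0.0],[-0.45, 0.0, 0.0, 0.37, 0.0, 0.0, 0.0],
 n 8 [0.6455 0.1526 0.2498]
```

step_arm:
  series:
    - [-0.45,0,0,-0.8,0,0,0]
    - [-0.45,-0.58,0.8,0.03,0.61,-0.03,-0.07]
    - [-0.45,-0.59,0.79,-0.01,0.61,-0.02,-0.07]
    - [-0.45,-0.59,0.79,-0.05,0.61,-0.03,-0.07]
    - [-0.45,-0.6,0.78,-0.09,0.61,-0.02,-0.07]
    - [-0.45,-0.61,0.77,-0.13,0.61,-0.03,-0.07]
    - [-0.45,-0.61,0.76,-0.17,0.6,-0.03,-0.07]
    - [-0.45,-0.61,0.74,-0.21,0.6,-0.02,-0.08]
    - [-0.45,-0.62,0.73,-0.24,0.61,-0.03,-0.07]
    - [-0.45,-0.63,0.71,-0.28,0.6,-0.02,-0.08]
    - [-0.45,-0.63,0.69,-0.32,0.61,-0.03,-0.07]
    - [-0.45,0,0,0,0,0,0]

```text
time: 13.08
tool_pos: [0.6904, 0.1517, 0.3445]
tcp_rot: [0.662, 0.702, -0.194, -0.177]
force: [-0.1, 0.5, -1.1]
grip_width: 0.276
grasp_force: 0.0
```

Run:
```python
from h import *
n=rows(B([25,.5,206+75]),GR,-.45)
n=rows(B([25,.5,206]),GR,-.45,vmax=.4,now=n)
```

```text
[-0.45, 0.07, 0.15, 0.49, -0.05, 0.03, -0.04],[-0.45, 0.07, 0.15, 0.49, -0.04, 0.02, -0.04],
 n 2 [0.6831 0.1553 0.3146]
[-0.45, 0.0, 0.0, 0.36, 0.0, 0.0, 0.0],[-0.45, 0.0, 0.0, 0.36, 0.0, 0.0, 0.0],[-0.45, 0.0, 0.0, 0.36, 0.0, 0.0, 0.0],[-0.45, 0.0, 0.0, 0.35, 0.0, 0.0, 0.0],[-0.45, 0.0, 0.0, 0.36, 0.0, 0.0, 0.0],[-0.45, 0.0, 0.0, 0.35, 0.0, 0.0, 0.0],[-0.45, 0.0, 0.0, 0.36, 0.0, 0.0, 0.0],
 n 7 [0.6457 0.1528 0.2496]
```

step_arm:
  series:
    - [-0.45,0.07,0.15,0.49,-0.05,0.03,-0.04]
    - [-0.45,0.07,0.15,0.49,-0.04,0.02,-0.04]
    - [-0.45,0,0,0.36,0,0,0]
    - [-0.45,0,0,0.36,0,0,0]
    - [-0.45,0,0,0,0,0,0]

```text
time: 13.7
tool_pos: [0.6703, 0.1576, 0.2964]
tcp_rot: [0.659, 0.706, -0.189, -0.177]
force: [0.1, 0.1, -0.6]
grip_width: 0.276
grasp_force: 0.0
```

Run:
```python
from h import *
from station import bot
n=rows(B([25,.5,206]),GR,-.45,vmax=.4)
b=bot.snapshot("scene")["pixels"][:,:,::-1]
cv2.imwrite("pics/in.png",cv2.resize(b[170:300,305:405],(460,598),interpolation=cv2.INTER_CUBIC))
```

```text
[-0.45, -0.02, 0.01, 0.35, 0.0, 0.0, 0.01],[-0.45, -0.02, 0.01, 0.35, 0.0, 0.0, 0.01],[-0.45, -0.02, 0.01, 0.35, 0.0, 0.0, 0.01],[-0.45, -0.02, 0.02, 0.36, -0.01, 0.0, 0.01],[-0.45, -0.03, 0.01, 0.35, 0.0, 0.01, 0.01],
 n 5 [0.6457 0.1527 0.2498]
```

View pics/in.png

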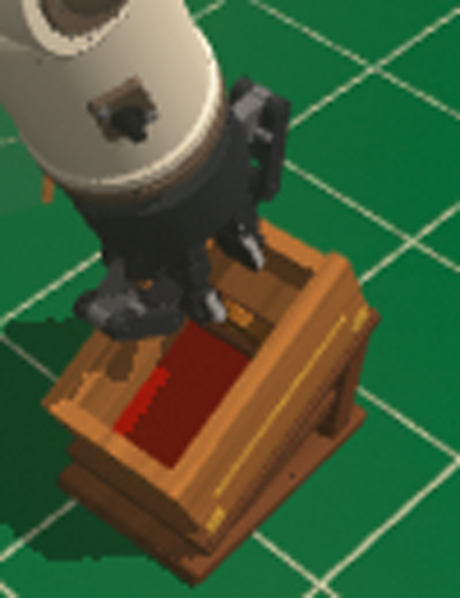

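The fingertips at (212,305) and (250,252) straddle the token at (237,312). I'll go on down and watch the force.

step_arm:
  series:
    - [-0.45,-0.02,0.01,0.35,0,0,0]
    - [-0.45,-0.02,0.01,0.35,0,0,0]
    - [-0.45,-0.02,0.01,0.35,0,0,0]
    - [-0.45,-0.02,0.02,0.35,0,0,0]
    - [-0.45,0,0,0,0,0,0]

```text
time: 14.38
tool_pos: [0.6509, 0.1537, 0.2589]
tcp_rot: [0.659, 0.706, -0.189, -0.178]
force: [0.0, 0.2, -0.2]
grip_width: 0.273
grasp_force: 0.0
```

step_arm:
  series:
    - [-0.45,-0.02,0.01,0.35,0,0,0]
    - [-0.45,0,0,0,0,0,0]
    - [-1,0,0,0,0,0,0]
    - [-1,0,0,0,0,0,0]
    - [-1,0,0,0,0,0,0]

```text
time: 15.0
tool_pos: [0.6468, 0.1529, 0.2509]
tcp_rot: [0.659, 0.707, -0.188, -0.177]
force: [-0.1, 0.8, -0.4]
grip_width: 0.083
grasp_force: 43.0
```

Run:
```python
from h import *
from station import bot
s=bot.state();x=BR.T@(s["tool_pos"]-BO);print(x.round(4),s["grip_width"],s["grasp_force"],BR.T@s["force"])
n=rows(BO+BR@(x+[0,0,.1]),GR,-1,vmax=.5)
rows(np.array([.54,-.02,.44]),DOWN,-1,now=n)
```

```text
[0.0246 0.0004 0.2077] 0.0826800698150135 43.035938143730164 [-0.12173286 -0.76054372 -0.3702956 ]
[-1, 0.0, 0.0, -0.48, 0.0, 0.0, 0.01],[-1, 0.0, 0.0, -0.48, 0.0, 0.0, 0.01],[-1, 0.0, 0.0, -0.47, 0.0, 0.0, 0.01],[-1, 0.0, 0.0, -0.48, 0.0, 0.0, 0.01],[-1, 0.0, 0.0, -0.47, 0.0, 0.0, 0.0],[-1, 0.0, 0.0, -0.48, 0.01, 0.0, 0.01],[-1, 0.0, 0.0, -0.47, 0.0, 0.0, 0.0],
 n 7 [0.6966 0.1562 0.3375]
[-1, -0.61, -0.73, -0.02, -0.67, 0.02, 0.08],[-1, -0.62, -0.72, -0.06, -0.67, 0.02, 0.08],[-1, -0.62, -0.71, -0.1, -0.66, 0.02, 0.08],[-1, -0.63, -0.7, -0.15, -0.67, 0.02, 0.08],[-1, -0.63, -0.69, -0.19, -0.66, 0.02, 0.08],[-1, -0.64, -0.67, -0.23, -0.67, 0.02, 0.08],[-1, -0.64, -0.65, -0.27, -0.66, 0.02, 0.09],[-1, -0.65, -0.63, -0.3, -0.67, 0.03, 0.08],[-1, -0.65, -0.6, -0.34, -0.66, 0.02, 0.09],
 n 9 [ 0.5401 -0.0201  0.4398]
```

step_arm:
  series:
    - [-1,0,0,-0.48,0,0,0]
    - [-1,0,0,-0.48,0,0,0]
    - [-1,0,0,-0.48,0,0,0]
    - [-1,0,0,-0.48,0,0,0]
    - [-1,0,0,-0.48,0,0,0]
    - [-1,0,0,-0.48,0,0,0]
    - [-1,0,0,-0.48,0,0,0]
    - [-1,0,0,-0.48,0,0,0]
    - [-1,0,0,0,0,0,0]

```text
time: 16.12
tool_pos: [0.7049, 0.1567, 0.352]
tcp_rot: [0.659, 0.707, -0.187, -0.176]
force: [0.7, -0.2, -0.6]
grip_width: 0.084
grasp_force: 43.1
```

step_arm:
  series:
    - [-1,-0.61,-0.73,-0.02,-0.67,0.02,0.08]
    - [-1,-0.62,-0.72,-0.06,-0.67,0.02,0.08]
    - [-1,-0.62,-0.71,-0.1,-0.66,0.02,0.08]
    - [-1,-0.63,-0.7,-0.15,-0.67,0.02,0.08]
    - [-1,-0.63,-0.69,-0.19,-0.66,0.02,0.08]
    - [-1,-0.64,-0.67,-0.23,-0.67,0.02,0.08]
    - [-1,-0.64,-0.65,-0.27,-0.66,0.02,0.09]
    - [-1,-0.65,-0.63,-0.3,-0.67,0.03,0.08]
    - [-1,-0.65,-0.6,-0.34,-0.66,0.02,0.09]

```text
time: 17.25
tool_pos: [0.5471, -0.021, 0.4525]
tcp_rot: [0.706, 0.708, 0.001, -0.0]
force: [0.3, -0.2, -1.0]
grip_width: 0.085
grasp_force: 43.1
```

Run:
```python
from h import *
from station import bot
s=bot.state();print(s["grip_width"],s["grasp_force"])
n=rows(np.array([.54,-.168,.40]),DOWN,-1)
g=bot.snapshot("top")["pixels"][:,:,::-1]; b=bot.snapshot("scene")["pixels"][:,:,::-1]
A=cv2.resize(g[200:320,280:410],(400,369),interpolation=cv2.INTER_CUBIC);Bi=cv2.resize(b[60:240,200:380],(400,400),interpolation=cv2.INTER_CUBIC)
o=np.zeros((400,800,3),np.uint8);o[:369,:400]=A;o[:,400:]=Bi;cv2.imwrite("pics/fun.png",o)
for c in((.54,-.168),(.545,-.16)):
    th=np.linspace(0,2*np.pi,5)[:4]; q=np.c_[c[0]+.055*np.cos(th),c[1]+.055*np.sin(th),0*th+.165]
    print(((proj("top",q)-[280,200])*400/130).round().tolist(),((proj("scene",q)-[200,60])*400/180+[400,0]).round().tolist())
```

```text
0.08542588777088106 43.114981055259705
[-1, -0.82, -0.04, 0.29, 0.0, 0.0, 0.01],[-1, -0.82, -0.04, 0.29, 0.0, 0.0, 0.01],[-1, -0.82, -0.04, 0.29, 0.0, -0.01, 0.0],[-1, -0.81, -0.04, 0.29, 0.0, 0.0, 0.01],[-1, -0.82, -0.04, 0.29, 0.0, -0.01, 0.0],[-1, -0.81, -0.05, 0.29, 0.01, 0.0, 0.01],
 n 6 [ 0.5399 -0.168   0.4001]
[[206.0, 100.0], [130.0, 179.0], [209.0, 256.0], [285.0, 177.0]] [[530.0, 233.0], [596.0, 234.0], [599.0, 198.0], [537.0, 197.0]]
[[195.0, 94.0], [119.0, 172.0], [198.0, 249.0], [274.0, 170.0]] [[531.0, 237.0], [597.0, 239.0], [600.0, 202.0], [538.0, 201.0]]
```

View pics/fun.png

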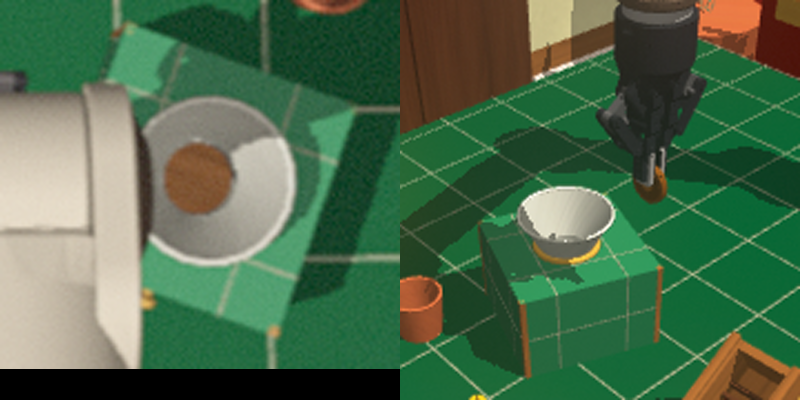

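The funnel mouth centre is at (211,181) in the top view, which gives about (0.538, -0.170). The token hangs in the grip at (650,183).

step_arm:
  series:
    - [-1,-0.82,-0.05,0.2,0,0,0]
    - [-1,-0.82,-0.05,0.2,0,0,0]
    - [-1,-0.82,-0.05,0.2,0,0,0]
    - [-1,-0.82,-0.05,0.2,0,0,0]
    - [-1,-0.82,-0.05,0.2,0,0,0]
    - [-1,-0.86,-0.05,0.2,0,0,0]
    - [-1,0,0,0.5,0,0,0]
    - [-1,0,0,0.5,0,0,0]
    - [-1,0,0,0.5,0,0,0]
    - [-1,0,0,0.3,0,0,0]
    - [-1,0,0,0,0,0,0]

```text
time: 18.73
tool_pos: [0.5396, -0.1685, 0.3613]
tcp_rot: [0.706, 0.709, 0.0, -0.001]
force: [-0.5, 0.3, -0.2]
grip_width: 0.082
grasp_force: 43.2
```

step_arm:
  series:
    - [-0.2,0,0,0,0,0,0]
    - [-0.2,0,0,0,0,0,0]
    - [-0.2,0,0,0,0,0,0]
    - [-0.2,0,0,-0.5,0,0,0]
    - [-0.2,0,0,-1,0,0,0]
    - [-0.2,0,0,-1,0,0,0]
    - [-0.2,0.6,-0.6,-0.5,0,0,0]
    - [-0.2,0.8,-0.6,0,0,0,0]
    - [-0.2,0.8,-0.6,0,0,0,0]
    - [-0.2,0.8,-0.6,0,0,0,0]
    - [-0.2,0.8,-0.6,0,0,0,0]
    - [-0.2,0.8,0,0,0,0,0]

```text
time: 20.23
tool_pos: [0.4482, -0.0311, 0.4539]
tcp_rot: [0.706, 0.708, 0.001, -0.0]
force: [-0.3, -0.6, -0.3]
grip_width: 0.401
grasp_force: 0.0
```

Run:
```python
from h import *
from station import bot
s=bot.state();print(s["time"],s["tool_pos"],s["grip_width"])
g=bot.snapshot("top")["pixels"][:,:,::-1]
cv2.imwrite("pics/end.png",cv2.resize(g,(800,600),interpolation=cv2.INTER_CUBIC))
```

```text
20.225 [ 0.4481936  -0.031134    0.45388414] 0.4005326044453326
```

View pics/end.png

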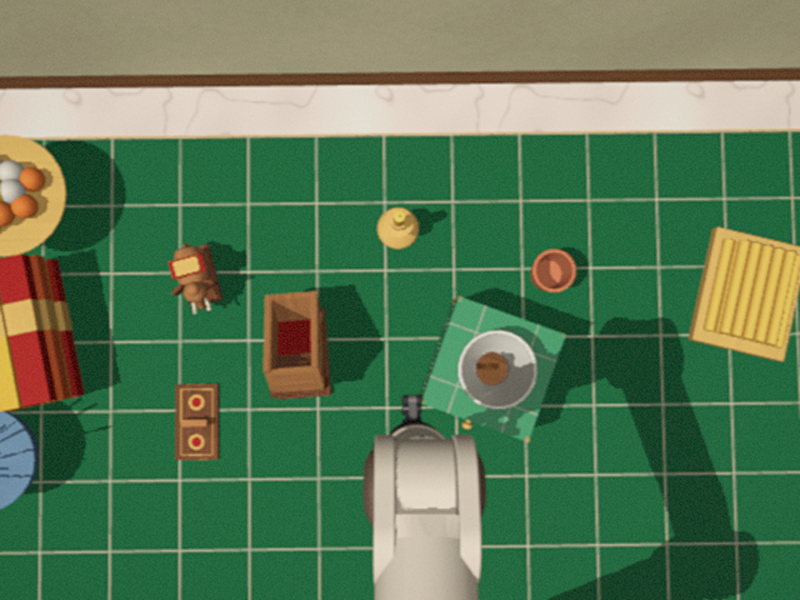

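The lid lies flat at (197,421) with its bar up. The token shows as a dark mark inside the funnel neck, at about (490,367). The drawer knob, candle holder, cup and elephant are unmoved, so I'm handing in.

```bash
python3 -c "
from station import bot
print(bot.job_done())"
```

```text
the job is handed in; nothing more can be done
None
```

The job is handed in at about 20 s of the 61 s: the lid lies flat on the counter with its bar up, and the token was dropped through the funnel with the drawer shut and the candle holder, cup and elephant unmoved; the hand-in returned no verdict, and I saw the token only as a dark mark down the funnel neck, not in the drawer itself.

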